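Unsnap the battery box cover

TASK

Take the clip-on cover off the battery box that is fixed to the bench: squeeze its two opposing side buttons together, evenly and without crushing them or forcing the cover while a hook still holds, and lift it straight off. Put the cover down in the shallow metal tray, standing level on its feet, without dropping it, and leave the bearing, the bronze gear wheel and the worm shaft where they are.

Things in the scene. Friction and masses are not known exactly. Their poses are not given: they have to be found in the camera images.
- case: Grey battery box fixed to the bench, 116 (x) x 74 (y) x 50 mm high plus a screw foot at each x end and a black cable gland at +x; open top under the cover. Origin: centre of its underside; z up. The cover's buttons lie along its y axis.
- cover_center (a point): Loose grey cover, 0.1 to 0.25 kg, 58 mm tall; this point is 30 mm above its feet's underside; axes as the case's. Heights over the feet: two feet 0-12 mm, 98 mm over their ends in x, plugged into the case mouth with 0.75 mm play each way in y; flange 114 (x) x 76 (y) mm, 12-16 mm, resting on the case rim 50 mm above the bench; housing 90 (x) x 22 (y) mm, 16-58 mm.
- button_axis (a point): Point in the cover 46 mm above its feet (84 mm above the bench when fitted). A round black button, 20 mm across, stands out of the housing along +y and another along -y, at this x and height. Each face is anywhere from 22 to 34 mm from this point, independently: the stems are pressed in unevenly, so the buttons' middle can be 6 mm off along y. Readings do not tell it: feel for equal forces.
- tab_l: Sprung tab in the cover, carrying the button on the cover's +y side and its hook. Origin: the cover's feet centre while the tab is out; it shifts with the tab, so the button's own reach is not in it. About 3 N starts it inward, 1.5 N more per mm, hard stop at 6.5 mm (12.8 N); it springs out when let go. Over 25 N on its button, or over 11.5 N while the other has under 9 N, cracks it.
- tab_r: Sprung tab in the cover, carrying the button on the cover's -y side and its hook. Origin: the cover's feet centre while the tab is out; it shifts with the tab, so the button's own reach is not in it. About 3 N starts it inward, 1.5 N more per mm, hard stop at 6.5 mm (12.8 N); it springs out when let go. Over 25 N on its button, or over 11.5 N while the other has under 9 N, cracks it.
- hook_level (a point): Point in the cover 6 mm above its feet, between two hidden hooks, one per button, that reach 5.25 mm under lips of the case, with 2 mm slack upward. The cover comes up only while both buttons are pressed in at least 5.5 mm; the hooks are clear once it has risen 12 mm. More than 30 N between cover and case (prising, or a lopsided squeeze against a stop) breaks the hooks.
- tray: Shallow open aluminium tray fixed to the bench, 160 (x) x 140 (y) x 16 mm high, walls and floor 4 to 5 mm thick. Origin: centre of its underside; z up.
- bearing: Loose bystander: steel ball bearing lying flat, 62 mm across, 16 mm high; origin at the centre of its underside.
- gear_wheel: Loose bystander: bronze worm wheel standing on its shaft, 79 mm across, 79 mm high; origin at the centre of its underside.
- worm: Loose bystander: steel worm shaft lying down, 120 x 24 x 24 mm; origin at the centre of its underside.

How it is judged:
By the outcome, as a careful person would: the job done as asked, in the order asked, and still so for the second after the job is handed in, with the robot touching nothing.
It also fails if it takes over 67 s, if anything falls off the work surface, if the arm or the gripper's body presses on something with over 40 N, if the wrist force passes 120 N, or if a joint passes its speed limit or range.

ROBOT

A 6-joint arm with a two-finger parallel gripper is mounted at the origin on a cart in front of the work surface, level with it; the furniture and walls round the work are solid. World frame = base frame: x ahead of the robot, y to its left, z up, the work surface at z = 0. Lengths are in m, angles in rad, forces in N, time in s.
With the tool pointing down it reaches from about 0.35 to 0.975 m from the base axis. Payload 4.9 kg.
Tool frame: the origin (TCP) lies at the very end of the fingers, on their centre line; the grasp point (between the pads) lies manip.grip_point_offset behind it (manip.grip_point_offset is the distance from the TCP to the grasp point, in m); z points along the fingers, y is the direction in which the jaws open and shut (so a half turn about z gives the same grasp; the last joint's range is limited). The gripper opens to 85 mm and grips with 20 to 120 N. Pads are 22 mm wide; open, the fingers measure 114 mm over their backs; the gripper's body (76 mm by 85 mm) begins 54 mm behind the grasp point. The pads swing forward as they close: fully open they stand 13 mm farther back than shut.
Start: joints at [-1.458, 0.053, 1.613, -0, 1.476, -0.119], TCP at [0.144, -0.608, 0.231] pointing down, gripper open.
Joint ranges: [-3.01, 3.01], [-1.01, 2.22], [0.06, 2.58], [-1.02, 4.17], [0.09, 2.62], [-3.14, 3.14]. Speed limits (rad/s): [2.57, 2.57, 3.14, 3.14, 3.14, 3.14].

INTERFACE

Orientations are given as a unit quaternion [w, x, y, z].
In Python, from plant import status, grab_frame, camera_params, ticket, boxes_of, outline_of, manip gives the robot as it stands. The module is installed in compiled form; this text tells all that it offers.
- The arm moves only by the tool play_rows, never from a script. Its argument "deltas" is a list of rows, each a list of 2 entries, a list of its own where there are three numbers: the shift along the world's x, y, z in m, then the turn about the world's z in rad. A call has 1 to 5 rows; each row is the pose to reach, as a shift and turn from the pose commanded when the call began; what a row does not reach only later rows make up. A row lasts 1/8 s, in which the tool goes at most 62.5 mm and 10.7 degrees, less where a joint would pass 70% of its speed; a pose out of reach is approached as far as the arm can. A call with a gripper value outside its range is refused whole. "grip" is the opening, from -1 (shut) to 1 (fully open), set as the call begins (left out, the last holds). The fingers move at their own pace and stop on an object; the grip force is fixed at half the most. Time passes only in rows, so rows that repeat a pose let the fingers close. It gives the time, the measured TCP pose, the force and the opening at its end, in the units of the state.
- status.state(): the state, without advancing time (a new reading comes with each control period).
- grab_frame(name): name is "scene" or "top"; returns (picture, depth): 384x512x3 uint8, blue, green, red; 384x512 float32, m along the optical axis (not along the pixel's ray), 0 where there is no reading.
- camera_params(name): a dict with "mtx" (3x3 intrinsics, pixels), "world_from_camera" (4x4, takes a point from camera to world coordinates). Camera axes: x right, y up, looking along -z (the intrinsics and any distortion apply to the point x, -y, -z); pixel columns grow to the right and rows downward; lengths in m; the calibration is good to about 2 mm. A picture is of the moment at which its call begins. camera_params takes no time and is no camera call.
- ticket.job_done(): hands the job in, once; it reports no verdict.
Trained networks look in the newest picture that a camera, given by its name, has taken for a name from the list of things; names that differ only in an ending like _2 or _b are one class to them, and where a whole thing is asked for, a point or a joint stands for the part that bears it (a point fixed in the world has none). Each returns a list of dicts, best first, with "confidence" (0 to 1); they miss things now and then, are a little off and sometimes report something else, mostly with a low value. They report only what shows in the picture. A call takes as long as a camera call.
- boxes_of(camera, name): "box" ([left, top, right, bottom] in pixels, round what is visible of it).
- outline_of(camera, name): "region" (384x512 bool, what is visible of it) and "box" ([left, top, right, bottom] in pixels, round what is visible of it).
The state is a dict: "time": time; "joint_pos": joint angles; "joint_vel": joint speeds; "joint_efforts": joint torques, N m; "tool_pos": TCP position; "tool_rot": TCP orientation; "contact_force": force on the tool from outside, world axes, zero at the start; "ft_torque": the same for the moment, N m; "gripper_width": opening from 0.0 (shut) to 1.0 (fully open).
Only numpy, scipy, OpenCV 4.12 (cv2) and the standard library are available. Lean on these libraries where they do the work, as an engineer would, in place of code of your own. Each camera call takes 0.05 s, during which the arm holds its last target.

## Working session

There is one attempt and no reset: what is moved stays moved. The work goes in short steps, Python scripts to look and compute and a tool call to move; the robot and the scene stay as the last step left them, time stands still between calls to the robot, and variables do not carry over. Pictures are saved under pics/ and viewed, and the job is handed in when it is done.

Besides the shell and the picture viewer there is one more tool, called after "Request:" in YAML: its name, and indented under it one key for each argument. play_rows: Moves the arm, as the interface text tells. Its arguments: {"type":"object","properties":{"deltas":{"type":"array"},"grip":{"type":"number"}},"required":["deltas"]}

```bash
mkdir -p pics
cat > h.py <<'E'
import numpy as np, cv2
from plant import status, grab_frame, camera_params, ticket, boxes_of, outline_of, manip
def cloud(name, depth):
    p=camera_params(name); K=np.array(p["mtx"]); T=np.array(p["world_from_camera"])
    v,u=np.mgrid[0:depth.shape[0],0:depth.shape[1]]
    x=(u-K[0,2])/K[0,0]*depth; y=(v-K[1,2])/K[1,1]*depth
    P=np.stack([x,-y,-depth,np.ones_like(depth)],-1)@T.T
    return P[...,:3]
E
python3 - <<'E'
from h import *
print(status.state()); print(manip.grip_point_offset)
for n in ("scene","top"):
    im,d=grab_frame(n); cv2.imwrite(f"pics/{n}0.png",im); np.save(f"{n}0.npy",d)
    P=camera_params(n); print({k:np.round(v,3).tolist() for k,v in P.items()})
    for t in ("case","cover_center","tray","tab_l","tab_r","bearing","gear_wheel","worm"):
        r=outline_of(n,t)
        C=cloud(n,d)
        for q in r[:2]:
            m=q["region"]&(d>0); c=C[m]
            print(n,t,round(q["confidence"],2),np.round(q["box"]), np.round(np.median(c,0),3) if len(c) else None, np.round(np.percentile(c,[2,98],axis=0),3).tolist() if len(c) else None)
            if q is r[0]: np.save(f"m_{n}_{t}.npy",q["region"])
E
```

```text
{'time': 0.0, 'joint_pos': array([-1.45798110e+00,  5.33509192e-02,  1.61432540e+00,  1.25918997e-05,
        1.47601469e+00, -1.18988558e-01]), 'joint_vel': array([ 0.00051684,  0.00056516,  0.00140999, -0.00011266, -0.00017678,
        0.00012083]), 'joint_efforts': array([-3.02397702e-04, -3.93683589e+01, -3.70174277e+01, -1.34553461e-04,
        7.19213524e-03,  1.00523238e-05]), 'tool_pos': array([ 0.14352162, -0.60764029,  0.23004796]), 'tool_rot': array([-1.04915586e-03,  9.93290414e-01,  1.15641916e-01,  9.50549395e-06]), 'contact_force': array([0.79618557, 0.29728261, 0.42212009]), 'ft_torque': array([0.02246019, 0.0351998 , 0.01625879]), 'gripper_width': 1.0029016595241145}
0.0187
{'mtx': [[365.619, 0.0, 257.636], [0.0, 365.619, 188.495], [0.0, 0.0, 1.0]], 'world_from_camera': [[-0.696, 0.278, -0.663, -0.09], [-0.718, -0.289, 0.633, 0.737], [-0.016, 0.916, 0.401, 0.482], [0.0, 0.0, 0.0, 1.0]]}
scene case 0.79 [248. 224. 287. 251.] [0.43  0.21  0.024] [[0.41, 0.171, 0.001], [0.496, 0.234, 0.05]]
scene cover_center 0.88 [247. 198. 285. 229.] [0.461 0.192 0.062] [[0.421, 0.115
[... 841 characters left out ...]
[0.001, 0.222, 0.975, 1.352], [0.0, 0.0, 0.0, 1.0]]}
top case 0.58 [213. 209. 247. 265.] [0.423 0.197 0.007] [[0.406, 0.135, -0.001], [0.548, 0.226, 0.053]]
top cover_center 0.58 [210. 212. 248. 259.] [0.475 0.179 0.056] [[0.421, 0.132, 0.045], [0.534, 0.225, 0.099]]
top cover_center 0.23 [125. 190. 155. 220.] [0.589 0.432 0.018] [[0.551, 0.389, 0.001], [0.627, 0.471, 0.026]]
top tray 0.83 [309. 174. 363. 237.] [ 0.542 -0.137  0.004] [[0.461, -0.211, -0.003], [0.627, -0.062, 0.018]]
top gear_wheel 0.78 [160. 184. 184. 196.] [0.618 0.335 0.046] [[0.599, 0.301, 0.001], [0.634, 0.374, 0.079]]
top worm 0.62 [124. 189. 157. 220.] [0.59  0.429 0.017] [[0.551, 0.388, -0.004], [0.631, 0.471, 0.025]]
```

Run:
```python
import cv2
a=cv2.imread("pics/scene0.png"); b=cv2.imread("pics/top0.png")
cv2.imwrite("pics/scene0z.png",cv2.resize(a[150:300,120:370],None,fx=3,fy=3,interpolation=cv2.INTER_CUBIC))
cv2.imwrite("pics/top0z.png",cv2.resize(b[160:290,115:375],None,fx=3,fy=3,interpolation=cv2.INTER_CUBIC))
```

```text
(no output)
```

View pics/scene0.png

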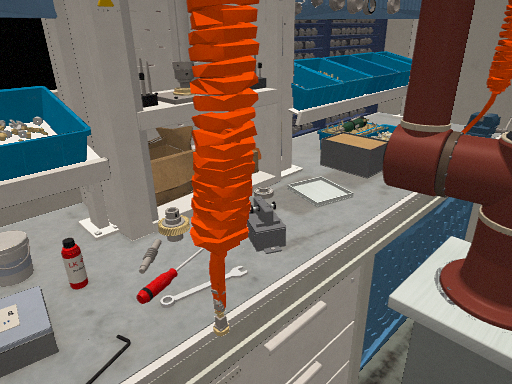

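View pics/scene0z.png

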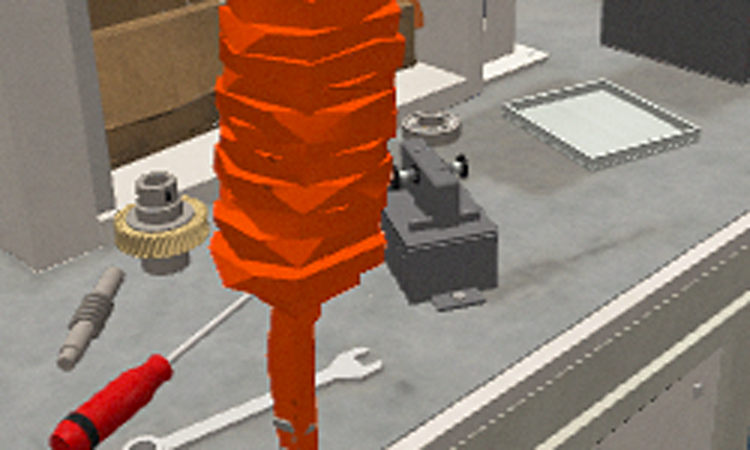

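View pics/top0z.png

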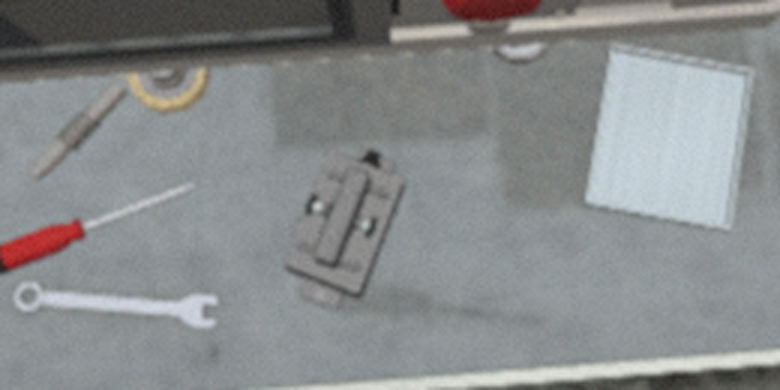

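Run:
```python
from h import *
for n in ("scene","top"):
    d=np.load(f"{n}0.npy"); C=cloud(n,d)
    R=(C[...,0]>.38)&(C[...,0]<.58)&(C[...,1]>.09)&(C[...,1]<.28)&(d>0)
    for lo,hi,nm in ((.088,.105,'top'),(.044,.062,'flange')):
        m=R&(C[...,2]>lo)&(C[...,2]<hi); p=C[m]
        r=cv2.minAreaRect((p[:,:2]*1000).astype(np.float32))
        print(n,nm,len(p),np.round(r[0],1),np.round(r[1],1),round(r[2],1),"z",np.median(p[:,2]).round(4))
        q=p[:,:2]-p[:,:2].mean(0); w,v=np.linalg.eigh(q.T@q); print("  pca yaw",np.degrees(np.arctan2(v[1,1],v[0,1])).round(2), "mean",p.mean(0).round(4))
    # button points
    m=np.load(f"m_{n}_tray.npy"); T=C[m&(d>0)]
    T=C[(C[...,0]>.42)&(C[...,0]<.68)&(C[...,1]>-.25)&(C[...,1]<-.02)&(C[...,2]>.008)&(C[...,2]<.025)]
    r=cv2.minAreaRect((T[:,:2]*1000).astype(np.float32)); print(n,"tray",len(T),np.round(r[0],1),np.round(r[1],1),round(r[2],1))
d=np.load("scene0.npy");C=cloud("scene",d); print("orange",d[150,225],C[150,225],C[230,220],C[320,220],C[20,220])
d=np.load("top0.npy");C=cloud("top",d)
# overhead structures
for x0 in np.arange(.3,1.0,.05):
    print(round(x0,2),[round(float(C[(abs(C[...,0]-x0)<.025)&(abs(C[...,1]-y0)<.03)&(d>0)][:,2].max(initial=-1)),2) for y0 in np.arange(-.3,.5,.06)])
```

```text
scene top 207 [477.6 178.5] [56.1 81.6] 34.9 z 0.0947
  pca yaw 155.22 mean [0.474  0.1822 0.0938]
scene flange 511 [467.1 182.9] [76.9 96. ] 62.8 z 0.0533
  pca yaw 179.12 mean [0.4553 0.1952 0.0532]
scene tray 355 [ 560.1 -102.8] [220.1 174.5] 73.7
top top 313 [477.9 179.7] [83.9 58. ] 3.6 z 0.0945
  pca yaw 154.21 mean [0.4774 0.1799 0.0946]
top flange 744 [478.5 179.8] [ 76.7 116.6] 64.7 z 0.0537
  pca yaw 153.95 mean [0.4745 0.1794 0.0537]
top tray 495 [ 545.9 -116.3] [226.1 168.2] 77.3
orange 0.4134814 [0.22161822 0.48913198 0.35708212] [0.22876044 0.49814811 0.25399202] [0.25494991 0.48943368 0.08589299] [0.22702737 0.48226695 0.49079385]
0.3 [-0.0, 0.0, 0.0, 0.0, 0.0, 0.0, 0.0, 0.0, 0.0, 0.0, 0.0, 0.0, 0.75, 0.69]
0.35 [0.01, 0.01, 0.01, 0.01, 0.01, 0.01, 0.01, 0.01, 0.01, 0.01, 0.01, 0.01, 0.01, 0.01]
0.4 [0.01, 0.01, 0.01, 0.01, 0.01, 0.01, 0.01, 0.01, 0.06, 0.01, 0.01, 0.01, 0.01, 0.01]
0.45 [0.01, 0.01, 0.02, 0.02, 0.69, 0.69, 0.9, 0.87, 0.87, 0.87, 0.9, 0.85, 0.82, 0.03]
0.5 [0.01, 0.01, 0.02, 0.92, 0.92, 0.92, 0.92, 0.92, 0.92, 0.92, 0.92, 0.92, 0.85, 0.03]
0.55 [0.01, 0.02, 0.02, 0.92, 0.92, 0.92, 0.92, 0.92, 0.92, 0.92, 0.92, 0.92, 0.02, 0.03]
0.6 [0.01, 0.02, 0.02, 0.92, 0.92, 0.92, 0.92, 0.92, 0.92, 0.92, 0.92, 0.92, 0.03, 0.02]
0.65 [0.3, 0.01, 0.01, 0.02, 0.02, 0.02, 0.01, 0.01, 0.01, 0.0, 0.08, 0.08, 0.02, 0.01]
0.7 [0.3, -1.0, -1.0, -1.0, -1.0, -1.0, -1.0, -1.0, -1.0, -1.0, -1.0, -1.0, -1.0, -1.0]
0.75 [0.66, -1.0, -1.0, -1.0, -1.0, -1.0, -1.0, -1.0, -1.0, -1.0, -1.0, -1.0, -1.0, -1.0]
0.8 [-1.0, -1.0, -1.0, -1.0, -1.0, -1.0, -1.0, -1.0, -1.0, -1.0, -1.0, -1.0, -1.0, -1.0]
0.85 [-1.0, -1.0, -1.0, -1.0, -1.0, -1.0, -1.0, -1.0, -1.0, -1.0, -1.0, -1.0, -1.0, -1.0]
0.9 [-1.0, -1.0, -1.0, -1.0, -1.0, -1.0, -1.0, -1.0, -1.0, -1.0, -1.0, -1.0, -1.0, -1.0]
0.95 [-1.0, -1.0, -1.0, -1.0, -1.0, -1.0, -1.0, -1.0, -1.0, -1.0, -1.0, -1.0, -1.0, -1.0]
```

```bash
cat >> h.py <<'E'
def toplane(name,uv,z):
    p=camera_params(name); K=np.array(p["mtx"]); T=np.array(p["world_from_camera"]); uv=np.asarray(uv,float)
    r=np.stack([(uv[:,0]-K[0,2])/K[0,0],-(uv[:,1]-K[1,2])/K[1,1],-np.ones(len(uv))],-1)@T[:3,:3].T
    o=T[:3,3]; s=(z-o[2])/r[:,2]; return o+s[:,None]*r
def project(name,P):
    p=camera_params(name); K=np.array(p["mtx"]); T=np.linalg.inv(np.array(p["world_from_camera"]))
    c=np.asarray(P)@T[:3,:3].T+T[:3,3]; return np.stack([K[0,0]*c[:,0]/-c[:,2]+K[0,2],K[1,1]*-c[:,1]/-c[:,2]+K[1,2]],-1)
def rectpts(cx,cy,yaw,lx,ly,z):
    c,s=np.cos(yaw),np.sin(yaw); q=np.array([[1,1],[-1,1],[-1,-1],[1,-1]])*[lx/2,ly/2]
    return np.c_[q@np.array([[c,s],[-s,c]])+[cx,cy],np.full(4,z)]
E
python3 - <<'E'
from h import *
for n in ("scene","top"):
    m=np.load(f"m_{n}_tray.npy").astype(np.uint8); 
    v,u=np.nonzero(m); 
    p=toplane(n,np.c_[u,v],.012); r=cv2.minAreaRect((p[:,:2]*1000).astype(np.float32)); print(n,"tray",np.round(r[0],1),np.round(r[1],1),round(r[2],1))
    d=np.load(f"{n}0.npy"); C=cloud(n,d)
    mm=np.hypot(C[...,0]-.478,C[...,1]-.18)<.075; mm&=(C[...,2]>.075)&(d>0)
    P=C[mm]; yaw=np.radians(-25.5); ax=np.array([np.cos(yaw),np.sin(yaw)]); ay=np.array([-ax[1],ax[0]])
    L=np.c_[(P[:,:2]-[.478,.18])@ax,(P[:,:2]-[.478,.18])@ay,P[:,2]]*1000
    print(n,"beyond housing"); print(np.round(L[abs(L[:,1])>14][:60],0).tolist())
E
```

```text
scene tray [ 539.  -130.8] [159.4 186. ] 73.9
scene beyond housing
[[8.0, -29.0, 90.0], [-1.0, -28.0, 94.0], [0.0, -31.0, 93.0], [6.0, -28.0, 88.0], [3.0, -29.0, 90.0], [-3.0, -30.0, 92.0], [2.0, -18.0, 89.0], [-0.0, -20.0, 90.0], [2.0, -24.0, 88.0], [2.0, -26.0, 88.0], [1.0, -28.0, 88.0], [-5.0, -29.0, 90.0], [-2.0, -32.0, 89.0], [2.0, 28.0, 95.0], [-0.0, -17.0, 88.0], [-2.0, -19.0, 88.0], [1.0, -23.0, 86.0], [2.0, -26.0, 85.0], [1.0, -28.0, 85.0], [-5.0, -29.0, 88.0], [-6.0, -31.0, 88.0], [-1.0, 29.0, 93.0], [-0.0, 26.0, 92.0], [4.0, 14.0, 88.0], [-1.0, -20.0, 85.0], [-2.0, -22.0, 85.0], [-0.0, -25.0, 83.0], [-1.0, -27.0, 84.0], [-4.0, -29.0, 85.0], [-7.0, -31.0, 86.0], [-2.0, 29.0, 91.0], [-3.0, 27.0, 91.0], [2.0, 23.0, 88.0], [3.0, 20.0, 87.0], [3.0, 18.0, 87.0], [-2.0, 16.0, 89.0], [-2.0, -22.0, 82.0], [0.0, -25.0, 81.0], [1.0, -28.0, 79.0], [-5.0, -29.0, 83.0], [-5.0, -31.0, 82.0], [-5.0, 30.0, 90.0], [-4.0, 27.0, 89.0], [1.0, 23.0, 86.0], [-1.0, 21.0, 87.0], [0.0, 18.0, 85.0], [-1.0, 16.0, 86.0], [-0.0, -28.0, 78.0], [-6.0, -28.0, 80.0], [-7.0, -31.0, 80.0], [-3.0, 30.0, 86.0]
[... 804 characters left out ...]
918.0], [66.0, 32.0, 918.0], [66.0, 31.0, 919.0], [68.0, 31.0, 917.0], [68.0, 30.0, 918.0], [69.0, 29.0, 916.0], [68.0, 27.0, 919.0], [68.0, 26.0, 919.0], [69.0, 25.0, 919.0], [69.0, 24.0, 919.0], [69.0, 23.0, 920.0], [70.0, 23.0, 919.0], [70.0, 21.0, 919.0], [71.0, 21.0, 918.0], [71.0, 20.0, 918.0], [72.0, 19.0, 917.0], [71.0, 18.0, 919.0], [72.0, 17.0, 919.0], [73.0, 16.0, 918.0], [73.0, 15.0, 919.0], [74.0, 14.0, 918.0], [58.0, 47.0, 920.0], [60.0, 44.0, 918.0], [60.0, 43.0, 919.0], [61.0, 42.0, 918.0], [61.0, 41.0, 919.0], [62.0, 39.0, 918.0], [62.0, 38.0, 919.0], [63.0, 37.0, 919.0], [63.0, 36.0, 919.0], [64.0, 36.0, 918.0], [64.0, 35.0, 918.0], [64.0, 33.0, 919.0], [65.0, 33.0, 918.0]]
```

Run:
```python
from h import *
cy=np.radians(-25.4); cx=(.478,.180); ty=np.radians(-15.3); tx=(.543,-.137)
ims=[]
for n,(r0,r1,c0,c1) in (("scene",(165,265,235,365)),("top",(165,275,200,375))):
    im=cv2.imread(f"pics/{n}0.png")[r0:r1,c0:c1]; f=6 if n=="scene" else 4.4; f=4.5
    im=cv2.resize(im,None,fx=f,fy=f,interpolation=cv2.INTER_CUBIC)
    for P,col in ((rectpts(*cx,cy,.090,.022,.092),(0,255,0)),(rectpts(*cx,cy,.114,.076,.054),(0,255,255)),(rectpts(*tx,ty,.16,.14,.016),(0,0,255)),(rectpts(*tx,ty,.16,.14,.0),(255,0,0))):
        q=(project(n,P)+.5-[c0,r0])*f
        cv2.polylines(im,[np.int32(q*8)],True,col,1,cv2.LINE_AA,3)
    ims.append(im); cv2.imwrite(f"pics/ov_{n}.png",im)
```

```text
(no output)
```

View pics/ov_scene.png

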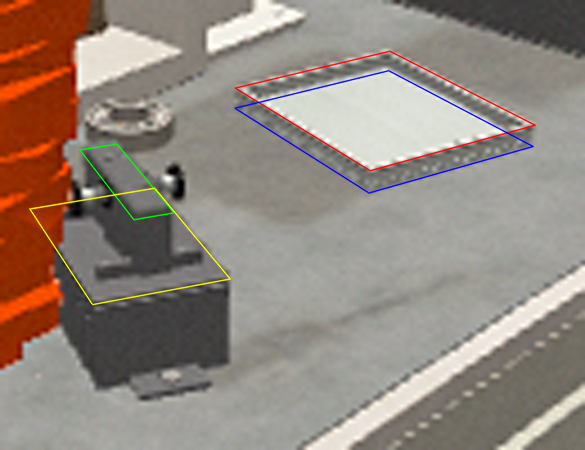

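View pics/ov_top.png

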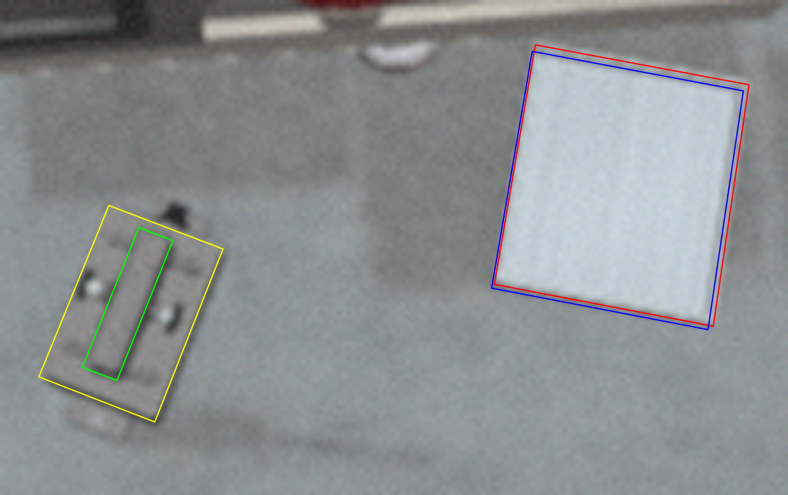

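Request:
play_rows:
  deltas:
    - [[0.04, 0.044, 0.01], 0.18]
    - [[0.08, 0.088, 0.02], 0.36]
    - [[0.12, 0.132, 0.03], 0.54]
    - [[0.16, 0.176, 0.03], 0.72]
    - [[0.2, 0.22, 0.03], 0.9]
  grip: 1

```text
time: 1.52
tool_pos: [0.3447, -0.3868, 0.2618]
tool_rot: [0.001, 0.843, 0.539, 0.0]
contact_force: [0.8, -0.4, -0.2]
gripper_width: 1.0
```

Request:
play_rows:
  deltas:
    - [[0.02, 0.05, 0], 0.18]
    - [[0.04, 0.1, 0], 0.36]
    - [[0.06, 0.15, 0], 0.54]
    - [[0.08, 0.2, 0], 0.72]
    - [[0.1, 0.25, 0], 0.9]

```text
time: 2.15
tool_pos: [0.444, -0.1366, 0.2616]
tool_rot: [0.001, 0.524, 0.851, 0.0]
contact_force: [0.7, -0.5, -0.0]
gripper_width: 1.0
```

Request:
play_rows:
  deltas:
    - [[0.01, 0.06, 0], 0.14]
    - [[0.02, 0.12, 0], 0.28]
    - [[0.03, 0.18, 0], 0.42]
    - [[0.03, 0.24, 0], 0.56]
    - [[0.03, 0.3, 0], 0.666]

```text
time: 2.78
tool_pos: [0.4734, 0.1638, 0.2616]
tool_rot: [0.0, 0.218, 0.976, 0.0]
contact_force: [1.5, -0.6, 0.5]
gripper_width: 1.002
```

Run:
```python
from h import *
s=status.state(); print({k:np.round(v,4) for k,v in s.items()})
q=s['tool_rot']; from scipy.spatial.transform import Rotation as R
M=R.from_quat([q[1],q[2],q[3],q[0]]).as_matrix(); print(M.round(3), np.degrees(np.arctan2(M[1,1],M[0,1])))
```

```text
{'time': np.float64(2.775), 'joint_pos': array([ 1.8450e-01, -2.6750e-01,  1.8587e+00, -1.0000e-04,  1.5494e+00,
       -9.4640e-01]), 'joint_vel': array([ 0.9754,  0.3431, -0.277 , -0.004 , -0.0708,  0.1362]), 'joint_efforts': array([ -4.1938, -28.3831, -36.1547,   0.0749,   0.2407,  -0.1519]), 'tool_pos': array([0.4734, 0.1638, 0.2616]), 'tool_rot': array([5.000e-04, 2.182e-01, 9.759e-01, 1.000e-04]), 'contact_force': array([ 1.5083, -0.5986,  0.4616]), 'ft_torque': array([-0.01  , -0.0356,  0.01  ]), 'gripper_width': np.float64(1.0016)}
[[-0.905  0.426  0.001]
 [ 0.426  0.905  0.   ]
 [-0.001  0.    -1.   ]] 64.79229891928944
```

Request:
play_rows:
  deltas:
    - [[0.0045, 0.0165, 0], 0]
    - [[0.0045, 0.0165, -0.05], 0]
    - [[0.0045, 0.0165, -0.1], 0]
    - [[0.0045, 0.0165, -0.13], 0]
    - [[0.0045, 0.0165, -0.13], 0]

```text
time: 3.4
tool_pos: [0.4762, 0.177, 0.1283]
tool_rot: [-0.003, 0.221, 0.975, -0.002]
contact_force: [0.8, 0.8, 0.4]
gripper_width: 0.998
```

Run:
```python
from h import *
s=status.state(); print(s['tool_pos'].round(4),s['contact_force'].round(2))
im,d=grab_frame("scene"); np.save("scene1.npy",d); a=cv2.resize(im[150:265,200:330],None,fx=5,fy=5,interpolation=cv2.INTER_CUBIC); cv2.imwrite("pics/s1.png",a)
im,d=grab_frame("top"); np.save("top1.npy",d); a=cv2.resize(im[180:290,180:310],None,fx=5,fy=5,interpolation=cv2.INTER_CUBIC); cv2.imwrite("pics/t1.png",a)
```

```text
[0.4762 0.177  0.1283] [0.77 0.84 0.4 ]
```

View pics/s1.png

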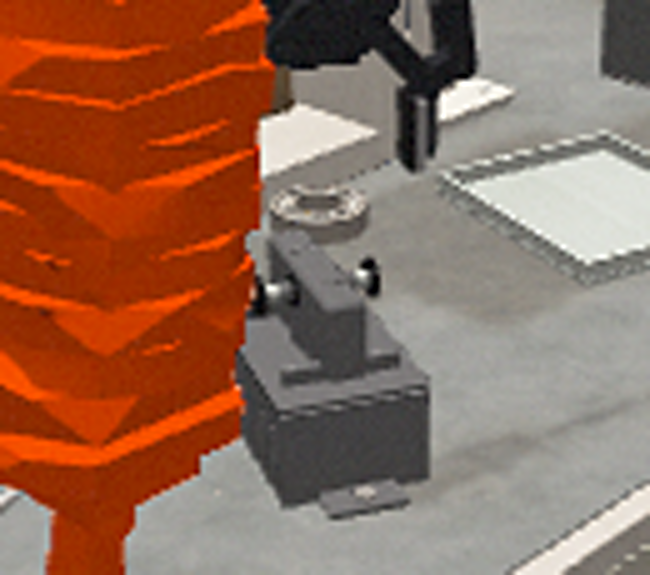

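View pics/t1.png

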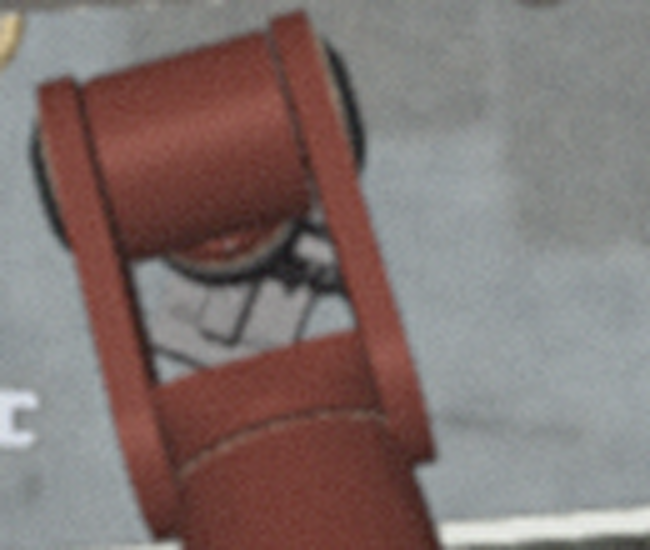

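Request:
play_rows:
  deltas:
    - [[0, 0, -0.01], 0]
    - [[0, 0, -0.02], 0]
    - [[0, 0, -0.02], 0]
    - [[0, 0, -0.02], 0]

```text
time: 4.0
tool_pos: [0.4781, 0.1783, 0.1114]
tool_rot: [0.0, 0.22, 0.975, -0.0]
contact_force: [0.7, 0.0, -0.1]
gripper_width: 1.002
```

Run:
```python
from h import *
s=status.state(); print(s['tool_pos'].round(4),s['contact_force'].round(2),s['tool_rot'].round(4))
im,d=grab_frame("scene"); np.save("scene1.npy",d); a=cv2.resize(im[150:265,200:330],None,fx=5,fy=5,interpolation=cv2.INTER_CUBIC)
t=s['tool_pos']; ay=np.array([.428,.904,0])
for h,zz in ((-.0425,.013),(-.057,.013),(-.0425,.035)):
    q=(project("scene",[t+ay*h+[0,0,zz]])[0]+.5-[200,150])*5; cv2.circle(a,tuple(int(i) for i in q),3,(0,255,0),-1)
cv2.imwrite("pics/s2.png",a)
C=cloud("scene",d); m=(np.hypot(C[...,0]-.478,C[...,1]-.18)<.08)&(C[...,2]>.1)&(C[...,2]<.14)&(d>0)
P=C[m]-[.478,.18,0]; c,s_=np.cos(np.radians(-25.4)),np.sin(np.radians(-25.4))
L=np.c_[P[:,0]*c+P[:,1]*s_,-P[:,0]*s_+P[:,1]*c,P[:,2]]*1000; print(len(L),np.percentile(L,[2,10,50,90,98],axis=0).round(1))
```

```text
[0.4781 0.1783 0.1114] [ 0.66  0.03 -0.1 ] [ 1.000e-04  2.201e-01  9.755e-01 -0.000e+00]
42 [[-10.6 -57.2 123.3]
 [-10.1 -54.5 126.2]
 [ -5.  -45.9 132.4]
 [ 10.6 -44.6 138.1]
 [ 11.3 -44.3 139.8]]
```

View pics/s2.png

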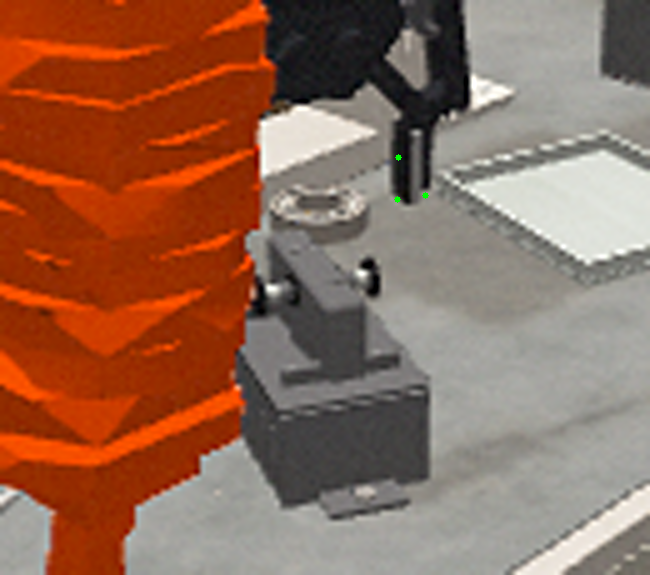

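Request:
play_rows:
  deltas:
    - [[0, 0.0015, -0.015], 0]
    - [[0, 0.0015, -0.03], 0]
    - [[0, 0.0015, -0.042], 0]
    - [[0, 0.0015, -0.0495], 0]
    - [[0, 0.0015, -0.0495], 0]

```text
time: 4.68
tool_pos: [0.4775, 0.1796, 0.0608]
tool_rot: [-0.001, 0.22, 0.975, -0.0]
contact_force: [-0.1, -0.2, -0.5]
gripper_width: 1.0
```

Request:
play_rows:
  deltas:
    - [[0, 0, 0], 0]
    - [[0, 0, 0], 0]

```text
time: 4.92
tool_pos: [0.4786, 0.1798, 0.0625]
tool_rot: [0.001, 0.22, 0.975, 0.0]
contact_force: [-0.8, 0.2, -1.0]
gripper_width: 0.997
```

Run:
```python
from h import *
s=status.state(); print(s['tool_pos'].round(4),s['contact_force'].round(2),s['tool_rot'].round(4))
im,d=grab_frame("scene"); np.save("scene2.npy",d); a=cv2.resize(im[150:265,200:330],None,fx=5,fy=5,interpolation=cv2.INTER_CUBIC)
cv2.imwrite("pics/s3.png",a)
```

```text
[0.4786 0.1798 0.0625] [-0.78  0.23 -0.97] [6.000e-04 2.201e-01 9.755e-01 3.000e-04]
```

View pics/s3.png

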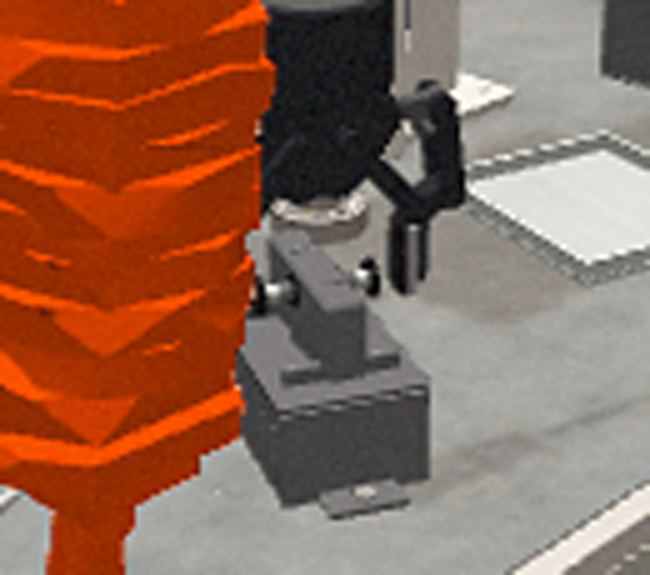

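Request:
play_rows:
  deltas:
    - [[0, 0, 0], 0]
    - [[0, 0, 0], 0]
    - [[0, 0, 0], 0]
    - [[0, 0, 0], 0]
  grip: 0.69

```text
time: 5.48
tool_pos: [0.4781, 0.1797, 0.0618]
tool_rot: [0.0, 0.22, 0.975, 0.0]
contact_force: [-0.5, -0.4, -0.7]
gripper_width: 0.841
```

```bash
cat > st.py <<'E'
from h import *
s=status.state(); t=s['tool_pos']; f=s['contact_force']
ax=np.array([np.cos(np.radians(-25.4)),np.sin(np.radians(-25.4))]); ay=np.array([-ax[1],ax[0]])
r=t[:2]-[.478,.18]
print("t %.2f lx %.2f ly %.2f z %.2f mm | Fx %.2f Fy %.2f Fz %.2f | open %.2f mm"%(s['time'],r@ax*1e3,r@ay*1e3,t[2]*1e3,f[:2]@ax,f[:2]@ay,f[2],s['gripper_width']*85), s['ft_torque'].round(2))
E
python3 st.py; python3 st.py
```

```text
t 5.47 lx 0.19 ly -0.19 z 61.82 mm | Fx -0.30 Fy -0.55 Fz -0.70 | open 71.52 mm [ 0.01 -0.04  0.01]
t 5.47 lx 0.19 ly -0.19 z 61.82 mm | Fx -0.30 Fy -0.55 Fz -0.70 | open 71.52 mm [ 0.01 -0.04  0.01]
```

Request:
play_rows:
  deltas:
    - [[0, 0, 0], 0]
    - [[0, 0, 0], 0]
  grip: 0.6

```text
time: 5.72
tool_pos: [0.4781, 0.1797, 0.0618]
tool_rot: [-0.0, 0.22, 0.975, -0.0]
contact_force: [0.3, -0.4, 0.0]
gripper_width: 0.801
```

```bash
python3 st.py
```

```text
t 5.72 lx 0.19 ly -0.20 z 61.79 mm | Fx 0.42 Fy -0.27 Fz 0.02 | open 68.07 mm [ 0.05 -0.    0.05]
```

Request:
play_rows:
  deltas:
    - [[0, 0, 0], 0]
    - [[0, 0, 0], 0]
  grip: 0.56

```text
time: 5.98
tool_pos: [0.4781, 0.1797, 0.0618]
tool_rot: [-0.0, 0.22, 0.975, -0.0]
contact_force: [-0.9, -0.0, 1.0]
gripper_width: 0.781
```

```bash
python3 st.py
```

```text
t 5.97 lx 0.19 ly -0.22 z 61.79 mm | Fx -0.76 Fy -0.40 Fz 0.99 | open 66.41 mm [-0.02 -0.02  0.01]
```

Request:
play_rows:
  deltas:
    - [[0, 0, 0], 0]
    - [[0, 0, 0], 0]
  grip: 0.52

```text
time: 6.22
tool_pos: [0.4781, 0.1797, 0.0618]
tool_rot: [-0.0, 0.22, 0.975, 0.0]
contact_force: [0.0, -0.1, -0.4]
gripper_width: 0.76
```

```bash
python3 st.py
```

```text
t 6.22 lx 0.18 ly -0.20 z 61.82 mm | Fx 0.05 Fy -0.07 Fz -0.38 | open 64.62 mm [-0.   -0.02  0.01]
```

Request:
play_rows:
  deltas:
    - [[0, 0, 0], 0]
    - [[0, 0, 0], 0]
  grip: 0.48

```text
time: 6.48
tool_pos: [0.4781, 0.1798, 0.0618]
tool_rot: [-0.0, 0.22, 0.975, -0.0]
contact_force: [0.8, -0.3, 0.7]
gripper_width: 0.742
```

Request:
play_rows:
  deltas:
    - [[0, 0, 0], 0]
    - [[0, 0, 0], 0]
  grip: 0.44

```text
time: 6.72
tool_pos: [0.478, 0.1796, 0.0618]
tool_rot: [-0.0, 0.22, 0.975, -0.0]
contact_force: [-1.0, -1.0, 1.5]
gripper_width: 0.721
```

```bash
python3 st.py
```

```text
t 6.72 lx 0.18 ly -0.34 z 61.84 mm | Fx -0.46 Fy -1.36 Fz 1.51 | open 61.32 mm [-0.2   0.12  0.01]
```

Request:
play_rows:
  deltas:
    - [[0, 0, 0], 0]
    - [[0, 0, 0], 0]
  grip: 0.4

```text
time: 6.98
tool_pos: [0.4782, 0.1798, 0.0621]
tool_rot: [0.0, 0.22, 0.975, 0.0]
contact_force: [-1.0, -0.9, 3.2]
gripper_width: 0.701
```

```bash
python3 st.py
```

```text
t 6.97 lx 0.26 ly -0.06 z 62.11 mm | Fx -0.55 Fy -1.28 Fz 3.24 | open 59.59 mm [-0.12  0.19  0.03]
```

Request:
play_rows:
  deltas:
    - [[-0.0004, -0.0009, 0], 0]
    - [[-0.0004, -0.0009, 0], 0]

```text
time: 7.22
tool_pos: [0.4779, 0.1792, 0.0621]
tool_rot: [0.0, 0.22, 0.975, 0.001]
contact_force: [-0.5, 0.6, 3.3]
gripper_width: 0.704
```

```bash
python3 st.py
```

```text
t 7.22 lx 0.28 ly -0.76 z 62.09 mm | Fx -0.69 Fy 0.32 Fz 3.29 | open 59.80 mm [0.23 0.14 0.01]
```

Request:
play_rows:
  deltas:
    - [[-0.0004, -0.0009, 0], 0]
    - [[-0.0004, -0.0009, 0], 0]

```text
time: 7.48
tool_pos: [0.4777, 0.1782, 0.0621]
tool_rot: [0.0, 0.22, 0.975, 0.001]
contact_force: [0.6, 2.7, 3.5]
gripper_width: 0.698
```

```bash
python3 st.py
```

```text
t 7.47 lx 0.49 ly -1.72 z 62.12 mm | Fx -0.60 Fy 2.65 Fz 3.50 | open 59.31 mm [ 0.49 -0.05  0.03]
```

Request:
play_rows:
  deltas:
    - [[-0.0004, -0.0009, 0], 0]
    - [[-0.0004, -0.0009, 0], 0]

```text
time: 7.72
tool_pos: [0.4775, 0.1776, 0.0621]
tool_rot: [0.001, 0.22, 0.975, 0.001]
contact_force: [1.6, 5.3, 1.8]
gripper_width: 0.701
```

```bash
python3 st.py
```

```text
t 7.72 lx 0.55 ly -2.38 z 62.11 mm | Fx -0.81 Fy 5.45 Fz 1.78 | open 59.61 mm [ 0.74 -0.33  0.01]
```

Request:
play_rows:
  deltas:
    - [[0.0006, 0.0014, 0], 0]
    - [[0.0011, 0.0023, 0], 0]
    - [[0.0011, 0.0023, 0], 0]

```text
time: 8.1
tool_pos: [0.478, 0.1787, 0.062]
tool_rot: [-0.0, 0.22, 0.976, -0.001]
contact_force: [-0.5, -0.7, 5.8]
gripper_width: 0.704
```

```bash
python3 st.py
```

```text
t 8.10 lx 0.53 ly -1.16 z 62.03 mm | Fx -0.17 Fy -0.84 Fz 5.78 | open 59.85 mm [-0.05  0.07 -0.02]
```

Request:
play_rows:
  deltas:
    - [[0.0004, 0.0009, 0], 0]
    - [[0.0004, 0.0009, 0], 0]

```text
time: 8.35
tool_pos: [0.4782, 0.1792, 0.0618]
tool_rot: [-0.0, 0.22, 0.976, -0.001]
contact_force: [0.3, -1.8, 6.9]
gripper_width: 0.701
```

```bash
python3 st.py
```

```text
t 8.35 lx 0.49 ly -0.68 z 61.83 mm | Fx 0.98 Fy -1.48 Fz 6.86 | open 59.60 mm [-0.32  0.15 -0.06]
```

Request:
play_rows:
  deltas:
    - [[0.0002, 0.0005, 0], 0]
    - [[0.0002, 0.0005, 0], 0]

```text
time: 8.6
tool_pos: [0.4782, 0.1798, 0.0615]
tool_rot: [-0.0, 0.22, 0.975, -0.001]
contact_force: [-1.7, -3.3, 4.3]
gripper_width: 0.702
```

```bash
python3 st.py
```

```text
t 8.60 lx 0.29 ly -0.14 z 61.53 mm | Fx -0.16 Fy -3.73 Fz 4.26 | open 59.64 mm [-0.63  0.21  0.03]
```

Request:
play_rows:
  deltas:
    - [[-0.0004, -0.0009, 0.0005], 0]
    - [[-0.0008, -0.0018, 0.0005], 0]
    - [[-0.0008, -0.0018, 0.0005], 0]

```text
time: 8.98
tool_pos: [0.4773, 0.1791, 0.0617]
tool_rot: [-0.0, 0.22, 0.975, 0.0]
contact_force: [0.5, 1.2, -1.4]
gripper_width: 0.701
```

```bash
python3 st.py
```

```text
t 8.97 lx -0.25 ly -1.11 z 61.73 mm | Fx -0.07 Fy 1.31 Fz -1.44 | open 59.56 mm [-0.   -0.09 -0.03]
```

Request:
play_rows:
  deltas:
    - [[0, 0, 0.0004], 0]
    - [[0, 0, 0.0004], 0]
    - [[0, 0, 0.0004], 0]
  grip: 0.35

```text
time: 9.35
tool_pos: [0.4773, 0.1789, 0.0623]
tool_rot: [-0.0, 0.22, 0.975, -0.0]
contact_force: [-0.4, 0.1, -1.2]
gripper_width: 0.675
```

```bash
python3 st.py
```

```text
t 9.35 lx -0.16 ly -1.25 z 62.26 mm | Fx -0.40 Fy -0.12 Fz -1.22 | open 57.36 mm [0.12 0.04 0.04]
```

Request:
play_rows:
  deltas:
    - [[0, 0, 0.0004], 0]
    - [[0, 0, 0.0004], 0]
    - [[0, 0, 0.0004], 0]
  grip: 0.29

```text
time: 9.72
tool_pos: [0.4776, 0.1789, 0.0629]
tool_rot: [-0.0, 0.22, 0.975, -0.0]
contact_force: [0.2, -0.7, -3.2]
gripper_width: 0.646
```

```bash
python3 st.py
```

```text
t 9.72 lx 0.12 ly -1.21 z 62.88 mm | Fx 0.53 Fy -0.57 Fz -3.17 | open 54.95 mm [0.   0.04 0.02]
```

Request:
play_rows:
  deltas:
    - [[0, 0, 0.0005], 0]
    - [[0, 0, 0.0005], 0]
    - [[0, 0, 0.0005], 0]
  grip: 0.24

```text
time: 10.1
tool_pos: [0.4776, 0.1789, 0.0634]
tool_rot: [-0.0, 0.22, 0.975, -0.0]
contact_force: [1.3, -0.0, -2.5]
gripper_width: 0.628
```

```bash
python3 st.py
```

```text
t 10.10 lx 0.14 ly -1.16 z 63.42 mm | Fx 1.15 Fy 0.51 Fz -2.50 | open 53.39 mm [ 0.03 -0.01 -0.01]
```

Request:
play_rows:
  deltas:
    - [[0, 0, 0], 0]
    - [[0, 0, 0], 0]
    - [[0, 0, 0], 0]
  grip: 0.2

```text
time: 10.48
tool_pos: [0.4779, 0.179, 0.0637]
tool_rot: [0.0, 0.22, 0.975, 0.0]
contact_force: [-0.1, 0.1, -1.6]
gripper_width: 0.605
```

```bash
python3 st.py
```

```text
t 10.47 lx 0.34 ly -0.99 z 63.71 mm | Fx -0.12 Fy 0.09 Fz -1.58 | open 51.44 mm [0.05 0.02 0.06]
```

Request:
play_rows:
  deltas:
    - [[0, 0, 0], 0]
    - [[0, 0, 0], 0]
    - [[0, 0, 0], 0]

```text
time: 10.85
tool_pos: [0.4779, 0.1789, 0.0637]
tool_rot: [0.0, 0.22, 0.975, 0.0]
contact_force: [0.0, 0.2, -1.4]
gripper_width: 0.607
```

```bash
python3 st.py
```

```text
t 10.85 lx 0.32 ly -1.01 z 63.68 mm | Fx -0.08 Fy 0.24 Fz -1.39 | open 51.61 mm [0.03 0.03 0.  ]
```

Request:
play_rows:
  deltas:
    - [[0, 0, 0], 0]
    - [[0, 0, 0], 0]
    - [[0, 0, 0], 0]
  grip: 0.16

```text
time: 11.22
tool_pos: [0.478, 0.179, 0.064]
tool_rot: [0.0, 0.22, 0.975, 0.0]
contact_force: [-0.5, 0.1, 2.6]
gripper_width: 0.58
```

```bash
python3 st.py
```

```text
t 11.22 lx 0.44 ly -0.87 z 63.97 mm | Fx -0.52 Fy -0.12 Fz 2.57 | open 49.27 mm [-0.01  0.13 -0.01]
```

Request:
play_rows:
  deltas:
    - [[0, 0, 0], 0]
    - [[0, 0, 0], 0]
    - [[0, 0, 0], 0]
  grip: 0.13

```text
time: 11.6
tool_pos: [0.4781, 0.1791, 0.0641]
tool_rot: [0.0, 0.22, 0.975, 0.0]
contact_force: [-2.1, 0.5, 5.6]
gripper_width: 0.566
```

```bash
python3 st.py
```

```text
t 11.60 lx 0.47 ly -0.81 z 64.13 mm | Fx -2.10 Fy -0.48 Fz 5.59 | open 48.14 mm [0.02 0.34 0.01]
```

Request:
play_rows:
  deltas:
    - [[0, 0, 0.001], 0]
    - [[0, 0, 0.001], 0]
    - [[0, 0, 0.002], 0]
    - [[0, 0, 0.002], 0]

```text
time: 12.1
tool_pos: [0.4771, 0.1788, 0.0648]
tool_rot: [-0.001, 0.22, 0.975, -0.0]
contact_force: [0.2, -0.4, -2.6]
gripper_width: 0.566
```

```bash
python3 st.py
```

```text
t 12.10 lx -0.28 ly -1.47 z 64.83 mm | Fx 0.36 Fy -0.24 Fz -2.61 | open 48.12 mm [ 0.02  0.05 -0.01]
```

Request:
play_rows:
  deltas:
    - [[0, 0, 0.0005], 0]
    - [[0, 0, 0.001], 0]
    - [[0, 0, 0.001], 0]

```text
time: 12.48
tool_pos: [0.4778, 0.1789, 0.0666]
tool_rot: [0.0, 0.22, 0.975, 0.0]
contact_force: [0.0, 0.2, -2.5]
gripper_width: 0.567
```

```bash
python3 st.py
```

```text
t 12.47 lx 0.25 ly -1.06 z 66.62 mm | Fx -0.07 Fy 0.22 Fz -2.48 | open 48.21 mm [-0.01  0.03  0.  ]
```

Request:
play_rows:
  deltas:
    - [[0, 0, 0.0005], 0]
    - [[0, 0, 0.001], 0]
    - [[0, 0, 0.001], 0]

```text
time: 12.85
tool_pos: [0.4779, 0.179, 0.0677]
tool_rot: [0.0, 0.22, 0.975, 0.0]
contact_force: [0.2, -0.1, -3.1]
gripper_width: 0.569
```

```bash
python3 st.py
```

```text
t 12.85 lx 0.31 ly -1.00 z 67.72 mm | Fx 0.25 Fy -0.00 Fz -3.10 | open 48.40 mm [-0.03  0.07  0.03]
```

Request:
play_rows:
  deltas:
    - [[0, 0, 0.0005], 0]
    - [[0, 0, 0.001], 0]
    - [[0, 0, 0.001], 0]

```text
time: 13.22
tool_pos: [0.4778, 0.179, 0.0687]
tool_rot: [0.0, 0.22, 0.975, 0.0]
contact_force: [-0.2, -0.2, -2.8]
gripper_width: 0.568
```

```bash
python3 st.py
python3 - <<'E'
from h import *
im,d=grab_frame("scene"); np.save("scene2.npy",d); a=cv2.resize(im[150:265,200:330],None,fx=5,fy=5,interpolation=cv2.INTER_CUBIC)
cv2.imwrite("pics/s4.png",a)
E
```

```text
t 13.22 lx 0.30 ly -1.01 z 68.69 mm | Fx -0.09 Fy -0.24 Fz -2.79 | open 48.25 mm [ 0.04 -0.   -0.04]
```

View pics/s4.png

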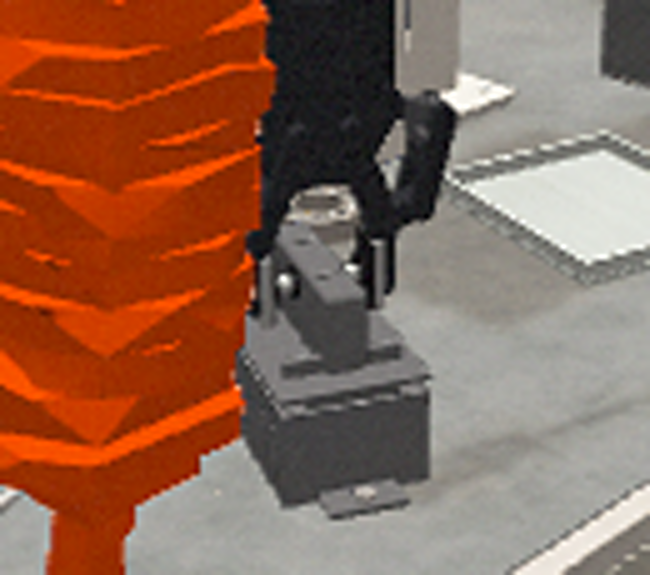

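Request:
play_rows:
  deltas:
    - [[0, 0, 0.001], 0]
    - [[0, 0, 0.002], 0]
    - [[0, 0, 0.003], 0]
    - [[0, 0, 0.003], 0]

```text
time: 13.78
tool_pos: [0.4779, 0.1789, 0.0718]
tool_rot: [0.0, 0.22, 0.975, 0.0]
contact_force: [0.6, 1.1, -3.1]
gripper_width: 0.568
```

```bash
python3 st.py
```

```text
t 13.78 lx 0.34 ly -1.00 z 71.76 mm | Fx 0.04 Fy 1.28 Fz -3.10 | open 48.26 mm [ 0.02 -0.04 -0.03]
```

Request:
play_rows:
  deltas:
    - [[0, 0, 0.0015], 0]
    - [[0, 0, 0.003], 0]
    - [[0, 0, 0.0045], 0]
    - [[0, 0, 0.006], 0]
    - [[0, 0, 0.006], 0]

```text
time: 14.4
tool_pos: [0.4779, 0.179, 0.0778]
tool_rot: [0.0, 0.22, 0.975, 0.0]
contact_force: [0.0, 0.3, -2.9]
gripper_width: 0.564
```

```bash
python3 st.py
```

```text
t 14.40 lx 0.37 ly -0.98 z 77.82 mm | Fx -0.11 Fy 0.29 Fz -2.86 | open 47.92 mm [ 0.06  0.01 -0.01]
```

Request:
play_rows:
  deltas:
    - [[0, 0, 0.003], 0]
    - [[0, 0, 0.007], 0]
    - [[0, 0, 0.012], 0]
    - [[0, 0, 0.018], 0]
    - [[0, 0, 0.022], 0]

```text
time: 15.02
tool_pos: [0.4781, 0.179, 0.1003]
tool_rot: [0.0, 0.22, 0.975, 0.0]
contact_force: [-0.2, 0.3, -2.1]
gripper_width: 0.565
```

Request:
play_rows:
  deltas:
    - [[0, 0, 0.008], 0]
    - [[0, 0, 0.018], 0]
    - [[0, 0, 0.03], 0]
    - [[0, 0, 0.038], 0]
    - [[0, 0, 0.042], 0]

```text
time: 15.65
tool_pos: [0.4782, 0.179, 0.1426]
tool_rot: [0.001, 0.22, 0.975, 0.0]
contact_force: [-0.0, 0.9, -2.9]
gripper_width: 0.565
```

```bash
python3 st.py
python3 - <<'E'
from h import *
im,d=grab_frame("scene"); np.save("scene2.npy",d); a=cv2.resize(im[130:265,200:350],None,fx=4.4,fy=4.4,interpolation=cv2.INTER_CUBIC)
cv2.imwrite("pics/s5.png",a)
E
```

```text
t 15.65 lx 0.56 ly -0.81 z 142.60 mm | Fx -0.43 Fy 0.81 Fz -2.94 | open 48.00 mm [0.   0.03 0.  ]
```

View pics/s5.png

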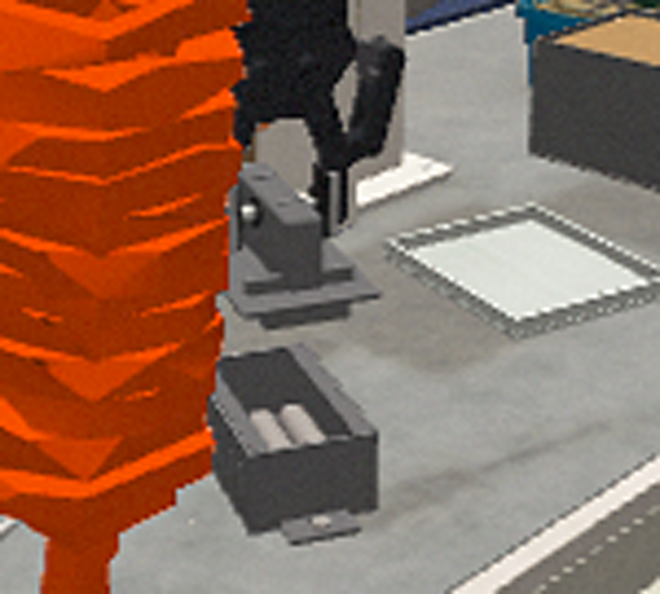

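Request:
play_rows:
  deltas:
    - [[0.002, -0.01, 0], 0.01]
    - [[0.006, -0.03, 0], 0.03]
    - [[0.013, -0.063, 0], 0.05]
    - [[0.021, -0.1, 0], 0.07]
    - [[0.029, -0.14, 0], 0.1]

```text
time: 16.32
tool_pos: [0.5065, 0.0373, 0.141]
tool_rot: [-0.0, 0.17, 0.985, -0.0]
contact_force: [-0.3, -0.3, -1.6]
gripper_width: 0.564
```

Request:
play_rows:
  deltas:
    - [[0.008, -0.04, 0], 0.02]
    - [[0.016, -0.08, 0], 0.04]
    - [[0.024, -0.118, 0], 0.06]
    - [[0.031, -0.148, 0], 0.07]
    - [[0.034, -0.166, 0], 0.076]

```text
time: 16.95
tool_pos: [0.5404, -0.1288, 0.141]
tool_rot: [-0.001, 0.134, 0.991, 0.0]
contact_force: [0.5, 0.2, -2.0]
gripper_width: 0.57
```

Request:
play_rows:
  deltas:
    - [[0.0015, -0.008, 0], 0]
    - [[0.0015, -0.01, 0], 0]
    - [[0.0015, -0.01, 0], 0]

```text
time: 17.32
tool_pos: [0.5421, -0.1363, 0.1415]
tool_rot: [-0.0, 0.133, 0.991, 0.0]
contact_force: [-0.1, -0.3, -2.4]
gripper_width: 0.564
```

```bash
cat > cov.py <<'E'
from h import *
from scipy.spatial.transform import Rotation as R
import sys
s=status.state(); t=s['tool_pos']; q=s['tool_rot']; M=R.from_quat([q[1],q[2],q[3],q[0]]).as_matrix()
print("t",s['time'],t.round(4),"jaw deg",np.degrees(np.arctan2(M[1,1],M[0,1])).round(2),"F",s['contact_force'].round(2),"open",round(85*s['gripper_width'],2))
tag=sys.argv[1]
im,d=grab_frame("scene"); np.save("sc_"+tag+".npy",d)
cv2.imwrite(f"pics/{tag}.png",cv2.resize(im[110:240,240:390],None,fx=4.5,fy=4.5,interpolation=cv2.INTER_CUBIC))
r=outline_of("scene","cover_center")
C=cloud("scene",d)
if r:
    m=r[0]["region"]&(d>0); P=C[m]; print("conf",r[0]["confidence"],r[0]["box"])
    h=np.histogram(P[:,2],bins=np.arange(0,.25,.003)); print([(round(float(b),3),int(c)) for c,b in zip(*h) if c>3])
E
python3 cov.py c1
```

```text
t 17.325 [ 0.5421 -0.1363  0.1415] jaw deg 74.7 F [-0.05 -0.26 -2.4 ] open 47.9
conf 0.67 [305.6, 140.5, 341.7, 164.3]
[(0.114, 7), (0.117, 13), (0.12, 14), (0.126, 13), (0.129, 123), (0.132, 29), (0.135, 25), (0.138, 21), (0.141, 17), (0.144, 14), (0.147, 17), (0.15, 13), (0.153, 15), (0.156, 15), (0.159, 15), (0.162, 13), (0.165, 17), (0.168, 16), (0.171, 32)]
```

View pics/c1.png

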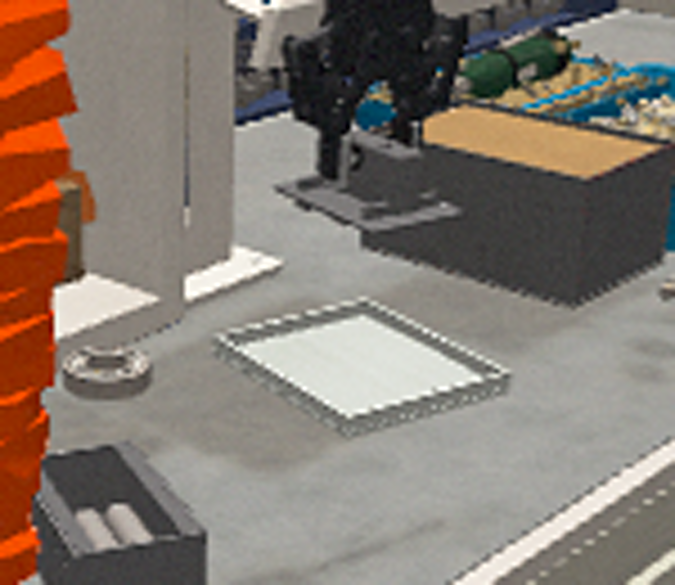

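Request:
play_rows:
  deltas:
    - [[0.0009, -0.0007, -0.006], 0]
    - [[0.0009, -0.0007, -0.018], 0]
    - [[0.0009, -0.0007, -0.034], 0]
    - [[0.0009, -0.0007, -0.05], 0]
    - [[0.0009, -0.0007, -0.062], 0]

```text
time: 18.05
tool_pos: [0.5424, -0.1375, 0.0776]
tool_rot: [-0.001, 0.134, 0.991, 0.0]
contact_force: [-0.4, 0.9, -2.7]
gripper_width: 0.566
```

Request:
play_rows:
  deltas:
    - [[0, 0, -0.01], 0]
    - [[0, 0, -0.02], 0]
    - [[0, 0, -0.028], 0]
    - [[0, 0, -0.032], 0]
    - [[0, 0, -0.032], 0]

```text
time: 18.68
tool_pos: [0.5431, -0.1377, 0.0474]
tool_rot: [-0.0, 0.133, 0.991, 0.0]
contact_force: [0.6, 0.0, -3.6]
gripper_width: 0.565
```

```bash
python3 cov.py c2
```

```text
t 18.675 [ 0.5431 -0.1377  0.0474] jaw deg 74.66 F [ 0.62  0.01 -3.58] open 48.06
conf 0.87 [298.9, 168.8, 341.7, 193.2]
[(0.003, 7), (0.021, 9), (0.024, 11), (0.027, 5), (0.033, 74), (0.036, 112), (0.039, 22), (0.042, 26), (0.045, 20), (0.048, 15), (0.051, 14), (0.054, 15), (0.057, 16), (0.06, 10), (0.063, 14), (0.066, 15), (0.069, 14), (0.072, 15), (0.075, 30), (0.078, 24)]
```

View pics/c2.png

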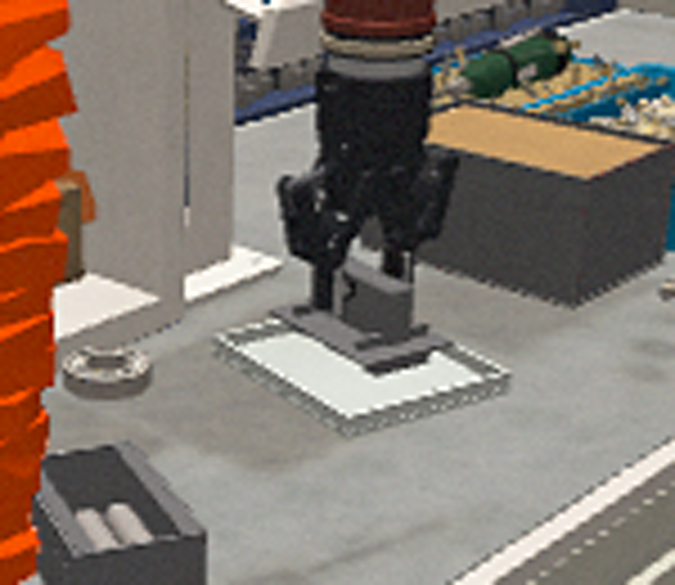

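Request:
play_rows:
  deltas:
    - [[0, 0.0005, -0.004], 0]
    - [[0, 0.0005, -0.008], 0]
    - [[0, 0.0005, -0.011], 0]
    - [[0, 0.0005, -0.011], 0]

```text
time: 19.27
tool_pos: [0.5428, -0.1371, 0.0361]
tool_rot: [-0.0, 0.133, 0.991, 0.0]
contact_force: [-0.2, -0.2, -2.9]
gripper_width: 0.566
```

Request:
play_rows:
  deltas:
    - [[0, 0, -0.001], 0]
    - [[0, 0, -0.001], 0]

```text
time: 19.52
tool_pos: [0.5432, -0.1373, 0.0356]
tool_rot: [0.0, 0.134, 0.991, 0.0]
contact_force: [-0.6, 0.2, -3.4]
gripper_width: 0.566
```

Request:
play_rows:
  deltas:
    - [[0, 0, -0.001], 0]
    - [[0, 0, -0.001], 0]

```text
time: 19.77
tool_pos: [0.5431, -0.1373, 0.0346]
tool_rot: [-0.0, 0.133, 0.991, 0.0]
contact_force: [-0.4, -0.1, -2.5]
gripper_width: 0.568
```

Request:
play_rows:
  deltas:
    - [[0, 0, -0.001], 0]
    - [[0, 0, -0.001], 0]

```text
time: 20.02
tool_pos: [0.5431, -0.1372, 0.0335]
tool_rot: [-0.0, 0.134, 0.991, 0.0]
contact_force: [0.6, 1.2, -2.3]
gripper_width: 0.571
```

Request:
play_rows:
  deltas:
    - [[0, 0, -0.0005], 0]
    - [[0, 0, -0.001], 0]
    - [[0, 0, -0.001], 0]

```text
time: 20.4
tool_pos: [0.5431, -0.1372, 0.0326]
tool_rot: [-0.0, 0.133, 0.991, 0.0]
contact_force: [-0.8, 0.3, -2.4]
gripper_width: 0.565
```

Request:
play_rows:
  deltas:
    - [[0, 0, -0.0005], 0]
    - [[0, 0, -0.001], 0]
    - [[0, 0, -0.001], 0]

```text
time: 20.78
tool_pos: [0.5431, -0.1373, 0.0315]
tool_rot: [-0.0, 0.133, 0.991, 0.0]
contact_force: [-0.3, 0.3, -2.5]
gripper_width: 0.569
```

```bash
python3 cov.py c3
```

```text
t 20.775 [ 0.5431 -0.1373  0.0315] jaw deg 74.66 F [-0.32  0.29 -2.54] open 48.35
conf 0.79 [297.7, 170.9, 338.9, 199.4]
[(0.0, 5), (0.003, 13), (0.006, 15), (0.009, 11), (0.015, 13), (0.018, 131), (0.021, 57), (0.024, 24), (0.027, 28), (0.03, 13), (0.033, 16), (0.036, 12), (0.039, 15), (0.042, 15), (0.045, 13), (0.048, 12), (0.051, 16), (0.054, 19), (0.057, 18), (0.06, 39), (0.063, 14)]
```

Request:
play_rows:
  deltas:
    - [[0, 0, -0.0005], 0]
    - [[0, 0, -0.0005], 0]
    - [[0, 0, -0.0005], 0]

```text
time: 21.25
tool_pos: [0.5432, -0.1373, 0.0311]
tool_rot: [-0.0, 0.133, 0.991, -0.0]
contact_force: [-0.5, -0.8, -2.2]
gripper_width: 0.565
```

Request:
play_rows:
  deltas:
    - [[0, 0, -0.0005], 0]
    - [[0, 0, -0.0005], 0]
    - [[0, 0, -0.0005], 0]

```text
time: 21.62
tool_pos: [0.5432, -0.1372, 0.0306]
tool_rot: [-0.0, 0.134, 0.991, 0.0]
contact_force: [0.4, -0.1, -1.9]
gripper_width: 0.566
```

Request:
play_rows:
  deltas:
    - [[0, 0, -0.0005], 0]
    - [[0, 0, -0.0005], 0]
    - [[0, 0, -0.0005], 0]

```text
time: 22.0
tool_pos: [0.5433, -0.1373, 0.0303]
tool_rot: [0.0, 0.133, 0.991, -0.0]
contact_force: [-0.7, -0.4, -1.2]
gripper_width: 0.568
```

Contact begins; two more small steps to unload the weight fully.

Request:
play_rows:
  deltas:
    - [[0, 0, -0.0005], 0]
    - [[0, 0, -0.0005], 0]
    - [[0, 0, -0.0005], 0]

```text
time: 22.38
tool_pos: [0.5434, -0.1374, 0.0302]
tool_rot: [0.0, 0.133, 0.991, -0.0]
contact_force: [-3.5, 0.1, 5.9]
gripper_width: 0.57
```

Request:
play_rows:
  deltas:
    - [[0, 0, -0.0005], 0]
    - [[0, 0, -0.0005], 0]
    - [[0, 0, -0.0005], 0]

```text
time: 22.75
tool_pos: [0.5435, -0.1374, 0.0301]
tool_rot: [0.0, 0.133, 0.991, -0.0]
contact_force: [-3.9, 1.5, 8.2]
gripper_width: 0.568
```

```bash
python3 cov.py c4
```

```text
t 22.75 [ 0.5435 -0.1374  0.0301] jaw deg 74.66 F [-3.91  1.49  8.2 ] open 48.26
conf 0.86 [300.1, 173.6, 340.3, 197.9]
[(0.003, 10), (0.006, 15), (0.009, 6), (0.015, 27), (0.018, 143), (0.021, 32), (0.024, 19), (0.027, 24), (0.03, 14), (0.033, 14), (0.036, 14), (0.039, 14), (0.042, 10), (0.045, 17), (0.048, 14), (0.051, 16), (0.054, 14), (0.057, 20), (0.06, 37)]
```

View pics/c4.png

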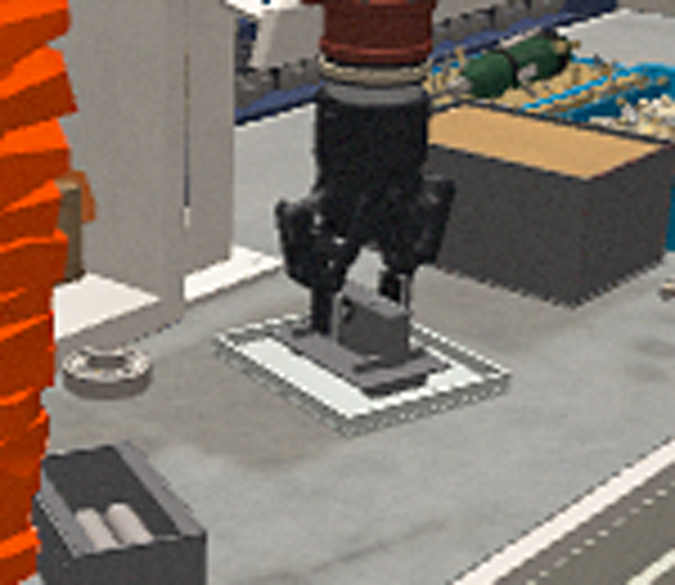

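Request:
play_rows:
  deltas:
    - [[0, 0, 0], 0]
    - [[0, 0, 0], 0]
  grip: 0.19

```text
time: 23.1
tool_pos: [0.5437, -0.1375, 0.0297]
tool_rot: [0.001, 0.134, 0.991, -0.0]
contact_force: [-2.0, 0.1, 5.6]
gripper_width: 0.595
```

Request:
play_rows:
  deltas:
    - [[0, 0, -0.0003], 0]
    - [[0, 0, -0.0005], 0]
  grip: 0.25

```text
time: 23.35
tool_pos: [0.5437, -0.1375, 0.0291]
tool_rot: [0.001, 0.134, 0.991, -0.0]
contact_force: [-1.4, 0.1, 5.8]
gripper_width: 0.627
```

Request:
play_rows:
  deltas:
    - [[0, 0, -0.0003], 0]
    - [[0, 0, -0.0005], 0]
  grip: 0.31

```text
time: 23.6
tool_pos: [0.5436, -0.1374, 0.0285]
tool_rot: [0.0, 0.133, 0.991, -0.0]
contact_force: [-0.5, -0.1, 5.4]
gripper_width: 0.653
```

Request:
play_rows:
  deltas:
    - [[0, 0, -0.0003], 0]
    - [[0, 0, -0.0005], 0]
  grip: 0.37

```text
time: 23.85
tool_pos: [0.5434, -0.1374, 0.0279]
tool_rot: [0.0, 0.133, 0.991, -0.0]
contact_force: [-1.1, 0.0, 5.8]
gripper_width: 0.681
```

Request:
play_rows:
  deltas:
    - [[0, 0, -0.0003], 0]
    - [[0, 0, -0.0005], 0]
  grip: 0.44

```text
time: 24.1
tool_pos: [0.5429, -0.1371, 0.0267]
tool_rot: [-0.0, 0.133, 0.991, 0.0]
contact_force: [-0.9, -0.6, 2.7]
gripper_width: 0.722
```

Request:
play_rows:
  deltas:
    - [[0, 0, 0], 0]
    - [[0, 0, 0], 0]
    - [[0, 0, 0], 0]
    - [[0, 0, 0], 0]
  grip: 1

```text
time: 24.6
tool_pos: [0.5431, -0.1372, 0.027]
tool_rot: [-0.0, 0.133, 0.991, 0.0]
contact_force: [-0.4, -0.2, 0.4]
gripper_width: 1.002
```

```bash
python3 cov.py c5
```

```text
t 24.6 [ 0.5431 -0.1372  0.027 ] jaw deg 74.66 F [-0.4  -0.17  0.36] open 85.15
conf 0.63 [299.7, 173.3, 342.1, 197.8]
[(0.0, 6), (0.003, 18), (0.006, 14), (0.009, 10), (0.015, 28), (0.018, 153), (0.021, 24), (0.024, 26), (0.027, 23), (0.03, 18), (0.033, 14), (0.036, 14), (0.039, 16), (0.042, 17), (0.045, 23), (0.048, 16), (0.051, 34), (0.054, 22), (0.057, 28), (0.06, 53)]
```

Request:
play_rows:
  deltas:
    - [[0, 0, 0.01], 0]
    - [[0, 0, 0.03], 0]
    - [[0, 0, 0.06], 0]
    - [[0, 0, 0.09], 0]
    - [[0, 0, 0.11], 0]

```text
time: 25.32
tool_pos: [0.5443, -0.1377, 0.1406]
tool_rot: [0.002, 0.133, 0.991, -0.0]
contact_force: [0.9, 0.3, -0.9]
gripper_width: 0.996
```

Request:
play_rows:
  deltas:
    - [[-0.02, 0.04, 0.04], 0]
    - [[-0.04, 0.09, 0.08], 0]
    - [[-0.06, 0.14, 0.09], 0]
    - [[-0.08, 0.18, 0.09], 0]
    - [[-0.08, 0.18, 0.09], 0]

```text
time: 25.95
tool_pos: [0.4623, 0.0447, 0.2281]
tool_rot: [0.001, 0.131, 0.991, 0.0]
contact_force: [0.6, 0.2, 0.8]
gripper_width: 0.999
```

```bash
python3 cov.py c6
python3 - <<'E'
from h import *
im,d=grab_frame("top"); cv2.imwrite("pics/t6.png",cv2.resize(im[150:290,115:375],None,fx=3,fy=3,interpolation=cv2.INTER_CUBIC)); np.save("top6.npy",d)
E
```

```text
t 25.95 [0.4623 0.0447 0.2281] jaw deg 74.89 F [0.55 0.18 0.83] open 84.88
conf 0.57 [303.5, 168.7, 339.0, 198.6]
[(0.0, 6), (0.003, 13), (0.006, 17), (0.009, 5), (0.015, 19), (0.018, 149), (0.021, 31), (0.024, 29), (0.027, 23), (0.03, 15), (0.033, 14), (0.036, 16), (0.039, 15), (0.042, 18), (0.045, 22), (0.048, 27), (0.051, 32), (0.054, 27), (0.057, 27), (0.06, 59)]
```

View pics/c6.png

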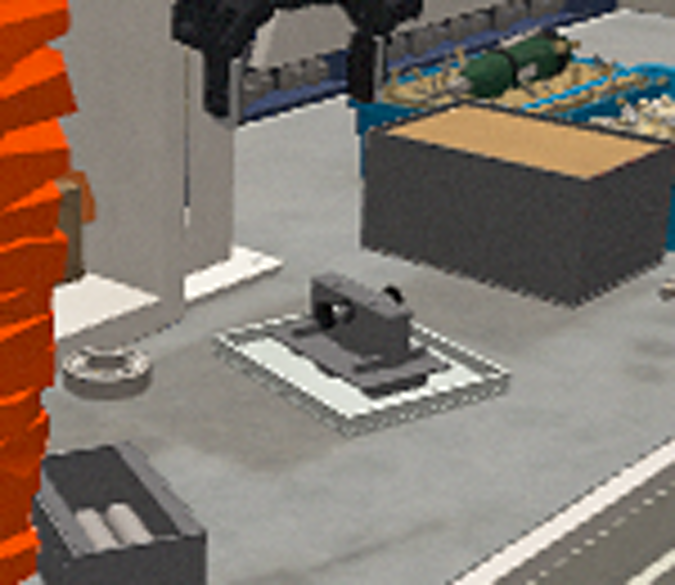

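View pics/t6.png

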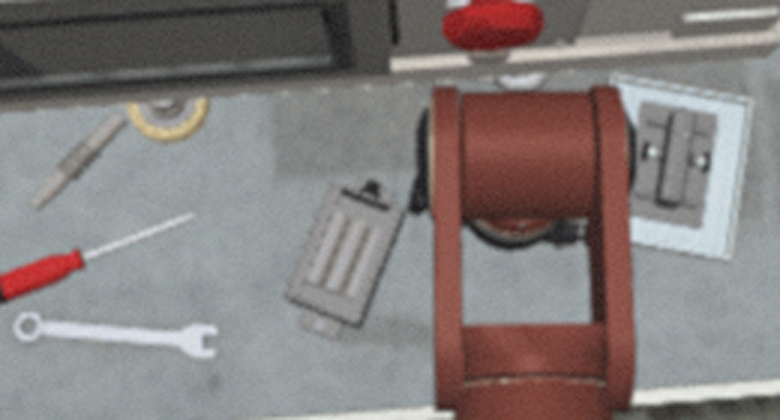

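Request:
play_rows:
  deltas:
    - [[0, 0, 0], 0]
    - [[0, 0, 0], 0]

```text
time: 26.35
tool_pos: [0.4634, 0.0419, 0.2269]
tool_rot: [-0.0, 0.134, 0.991, -0.0]
contact_force: [-0.1, 0.1, -0.4]
gripper_width: 1.002
```

Run:
```python
from h import *
im,d=grab_frame("scene"); C=cloud("scene",d)
ax=np.array([np.cos(np.radians(-15.3)),np.sin(np.radians(-15.3))]); ay=np.array([-ax[1],ax[0]])
D=C[...,:2]-[.543,-.137]; x=D@ax; y=D@ay; z=C[...,2]
for nm,m in (("flange",(abs(x)<.055)&(abs(y)<.036)&(abs(y)>.016)&(z>.015)&(z<.027)),("top",(abs(x)<.043)&(abs(y)<.010)&(z>.05)&(z<.07))):
    m&=d>0; A=np.c_[x[m],y[m],np.ones(m.sum())]; c=np.linalg.lstsq(A,z[m],rcond=None)[0]; print(nm,m.sum(),"tilt deg",np.degrees(c[:2]).round(2),"z",c[2].round(4))
for t in ("bearing","gear_wheel","worm"):
    r=outline_of("scene",t)
    if r: P=C[r[0]["region"]&(d>0)]; print(t,round(r[0]["confidence"],2),np.round(r[0]["box"]),np.median(P,0).round(3))
s=status.state(); print(s["time"],s["joint_vel"].round(3),s["tool_pos"])
ticket.job_done()
```

```text
flange 134 tilt deg [ 0.5  -1.37] z 0.0202
top 110 tilt deg [  2.16 -14.92] z 0.0597
bearing 0.74 [253. 185. 274. 201.] [0.652 0.005 0.014]
gear_wheel 0.75 [156. 206. 189. 242.] [0.622 0.345 0.046]
worm 0.73 [137. 239. 163. 273.] [0.582 0.435 0.018]
26.55 [ 0.004 -0.004  0.003 -0.001  0.002 -0.   ] [0.46327946 0.04243481 0.22698799]
the job is handed in; nothing more can be done
```

The cover is off the battery box and standing in the tray, and the job is handed in at 26.6 s of the 67 s allowed.

- **Squeeze:** I felt for both buttons by shifting the tool along the case's y axis. Their middle was about 1 mm to the -y side. I closed in small steps with the side force staying near zero, to an estimated 6 mm of press per button.
- **Lift:** The cover came straight up with a steady upward pull of 2 to 3 N, about its own weight, so no hook was holding.
- **Placing:** I carried it over the tray, turned it to line up, and lowered it slowly until it touched. The push on it peaked at about 8 N. I then opened the gripper gradually and drew it clear.

**Last checks:**
- **Height:** The flange top reads 20 mm above the bench, which fits feet standing on a 4 mm tray floor.
- **Level:** The flange plane fit shows about 0.5° and 1.4° of tilt, within the depth noise.
- **Check that disagreed:** The same fit on the narrow housing top gave about 15°. I put this down to pixels mixing in the housing's side; its height (60 mm) and the pictures show the cover level.
- **Buttons and bystanders:** In the pictures both buttons have sprung back out. The bearing, gear wheel and worm read within 2 mm of their starting positions.

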